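# Lift a toasted sandwich out of the contact grill on a tined turner

### The job

The sandwich in the contact grill is toasted: open the lid until it stands up, slide the grill turner's tines along the grooves right under the sandwich while it still lies on the ribs, and lift it out. Finish while still holding the turner by its handle, the sandwich level and steady on the tines about 10 cm or more above the ribbed plate, lid left open. Never touch the hot sandwich with the gripper, and leave the plate, mug, mustard bottle and salt shaker where they stand.

Things in the scene. Friction and masses are not known exactly. Their poses are not given: they have to be found in the camera images.
- grill: black contact grill (sandwich press), fixed, 200 mm wide, 196 mm deep, 140 mm high shut. Origin: centre of its underside, on the worktop. x points from its open front to the hinge at its back, y across, z up. The lid's hinge axis runs along y through x = 95 mm, z = 112 mm. The base's front face is at x = -96 mm.
- grill_plate (a point): centre of the ribbed plate, level with the rib tops, 70 mm over the worktop (grill's axes). Ribs along x from -66 to +68 mm, 6 mm wide, at y = 0, +-26, +-52, +-78 mm. Grooves between: 20 mm wide, 16 mm deep, centred at y = +-13, +-39, +-65 mm, open to the front (nothing there stands above the groove floors), shut by a wall at x = 76 mm.
- grill_lid (a joint): angle of the grill's lid about its hinge: 0 shut (level), grows as it opens upward, 1.57 standing straight up, stop at 1.7. Starts nearly shut. Its hinge is stiff: it stays where it is left; lifting it takes about 5 N at the handle.
- lid_handle (a point): middle of the lid's handle, a black round bar 15 mm thick along the grill's y, 217 mm from the hinge axis (10 mm above it when shut), held off the lid's front edge by two arms 124 mm apart; 38 mm are clear between bar and lid. Shut, it lies at x = -122 mm, z = 122 mm from the grill's origin.
- sandwich_center (a point): centre (half-way up) of the loose toasted sandwich, a rigid slab 100 x 104 mm and 28 mm thick, about 0.12 kg, lying on the ribs of the grill: golden brown with dark stripes. Its x axis points roughly along the grill's x, z up. Centre 84 mm above the worktop at the start.
- turner_grip (a point): grip point of the loose grill turner (0.14 kg), half-way up its level black handle, 37 mm over the worktop at the start. x points along it to the tines, z up. Handle from 85 mm behind to 45 mm before this point, 22 mm wide, 26 mm high; a thin steel hook bends down from its back end to the worktop; a steel neck slopes down from its front end to the cross-bar.
- turner_blade (a point): middle of the turner's tined part, midway in its 3.6 mm thickness: 152 mm before turner_grip, 35 mm below it, same axes. Four steel tines along x, 8 mm wide, at y = +-13 and +-39 mm, reach 55 mm before it; a cross-bar 87 mm wide joins them 53 to 67 mm behind it.
- plate: white dinner plate, 190 mm across, 20 mm high, origin under its centre; to be left alone
- mug: pale mug with a heart, 106 x 73 x 88 mm, origin under its centre; to be left alone
- mustard: squeeze bottle of mustard with a white cap, 50 x 81 x 199 mm, origin under its centre; to be left alone
- salt: salt shaker with a grey top, 44 mm wide, 90 mm high, origin under its centre; to be left alone

How it is judged (in metres and radians):
On the way, in this order (a step that is already met when the one before it is completed fails the run):
1. the lid is opened until it stands up (more than 1.2 rad) (value of joint grill_lid above 1.2 rad), for 0.2 s.
2. the tines lie fully under the sandwich, below the rib tops, while it still rests on the ribs (z of turner_blade in the frame of grill between 0.054 and 0.069 m and horizontal distance between turner_blade and sandwich_center below 0.03 m and contact force between sandwich and grill above 0.3 N), for 0.1 s.
At the end, for the whole second after the job is handed in: The fingers hold the turner, which alone carries the sandwich: its centre over 164 mm above the worktop (80 mm higher than at first), tilt under 0.14 rad, at rest, within 35 mm of the middle of the tines; sandwich and turner clear of the grill; lid open more than 1.1 rad (height (world z) of sandwich_center above 0.164 m and angle between sandwich_center's own z axis and vertical below 0.14 rad and linear speed of sandwich below 0.03 m/s and angular speed of sandwich below 0.15 rad/s and contact force between sandwich and turner above 0.3 N and contact force between turner and the fingers above 1 N and contact force between each of sandwich, turner and grill below 0.05 N and contact force between sandwich and the arm below 0.05 N and horizontal distance between turner_blade and sandwich_center below 0.035 m and value of joint grill_lid above 1.1 rad); the arm keeps its last pose, push and grip.
It fails at once if the gripper or arm touches the hot sandwich (contact force between sandwich and the arm above 0.3 N).
It fails at once if the sandwich falls or is turned over (height (world z) of sandwich_center below 0.06 m or angle between sandwich_center's own z axis and vertical above 0.5 rad).
It fails at once if a bystander (plate, mug, mustard bottle, salt shaker) is pushed more than 30 mm (distance of any of plate, mug, mustard, salt from where it was at the start of the episode above 0.03 m).
It also fails if it takes over 58 s, if anything falls off the work surface, if the arm or the gripper's body presses on something with over 40 N, if the wrist force passes 120 N, or if a joint passes its speed limit or range.

### The arm

A 6-joint arm with a two-finger parallel gripper is mounted at the origin on a cart in front of the work surface, level with it; the furniture and walls round the work are solid. World frame = base frame: x ahead of the robot, y to its left, z up, the work surface at z = 0. Lengths are in mm, angles in rad, forces in N, time in s.
With the tool pointing down it reaches from about 400 to 925 mm from the base axis. Payload 12.5 kg.
Tool frame: the origin (TCP) lies on the front face of the gripper's body, between the roots of the fingers; the fingertips stand 78 mm ahead of it and the grasp point (between the pads) lies 59 mm ahead of it (env.nose_length is the distance from the TCP to the fingertips, in mm); z points along the fingers, y is the line along which they close (so a half turn about z gives the same grasp; the last joint's range is limited). The gripper opens to 95 mm and grips with 3 to 60 N. Pads are 20 mm wide; open, the fingers measure 119 mm over their backs; the gripper's body (75 mm by 180 mm) begins 59 mm behind the grasp point.
Start: joints at [-1.236, 0.491, 1.559, -0, 1.092, -0.106], TCP at [266.686, -565.258, 292.261] pointing down, gripper open.
Joint ranges: [-3.1, 3.1], [-0.84, 2.19], [0.05, 2.79], [-1.13, 4.28], [0.06, 2.93], [-2.69, 2.69]. Speed limits (rad/s): [2.22, 2.22, 2.79, 3.14, 3.14, 3.14].

### API

Orientations are given as [roll, pitch, yaw] about the fixed x, y, z axes, in that order (R = Rz(yaw) Ry(pitch) Rx(roll)).
In Python, from cell import env gives the robot as it stands.
- The arm moves only by the tool jog_arm, never from a script. Its argument "motion" is a list of rows, each a list of 7 numbers: the turn, a rotation vector about the tool's x, y, z in degrees, then the shift along the tool's x, y, z in mm, then the finger opening in mm, from 0 to 95.1. In form: [[wx, wy, wz, x, y, z, hand], ...]. A call has 1 to 10 rows; each row shifts and turns the commanded pose from where the row before left it, along the tool's axes as they then stand; what a row does not reach is not made up. A row lasts 1/8 s, in which the tool goes at most 62.5 mm and 10.7 degrees, less where a joint would pass 70% of its speed; a pose out of reach is approached as far as the arm can. A call is refused whole if a number of a shift passes 62.5 or a number of a turn 10.7, either way. A call with a gripper value outside its range is refused whole. The fingers move at their own pace and stop on an object; the grip force is fixed at half the most. Time passes only in rows, so rows that do not move let the fingers close. It gives the time, the measured TCP pose, the force, the opening and the grip force at its end, in the units of the state.
- env.state(): the state, without advancing time (a new reading comes with each control period).
- env.read_camera(name): name is "scene" or "side" or "wrist"; returns a dict with "color" (384x512x3 uint8, red, green, blue), "z_map" (384x512 float32, mm along the optical axis (not along the pixel's ray), 0 where there is no reading), "camera_matrix" (3x3 intrinsics, pixels), "world_to_cam" (4x4, takes a point from world to camera coordinates). Camera axes: x right, y up, looking along -z (the intrinsics and any distortion apply to the point x, -y, -z); pixel columns grow to the right and rows downward; lengths in mm; the calibration is good to about 2 mm. The wrist camera is an equidistant fisheye: a pixel r from the principal point sees the ray r / f radians off the axis. A picture is of the moment at which its call begins.
- env.job_done(): hands the job in; it is judged then, once.
Trained networks look in the newest picture that a camera, given by its name, has taken for a name from the list of things; names that differ only in an ending like _2 or _b are one class to them, and where a whole thing is asked for, a point or a joint stands for the part that bears it (a point fixed in the world has none). Each returns a list of dicts, best first, with "score" (0 to 1); they miss things now and then, are a little off and sometimes report something else, mostly with a low value. They report only what shows in the picture. A call takes as long as a camera call.
- env.recognise(camera, thing): "location" ([column, row] in pixels, amid what is visible of it).
The state is a dict: "t": time; "joints": joint angles; "qvel": joint speeds; "tau": joint torques, N m; "eef_pos": TCP position; "tcp_rot": TCP orientation; "ft_force": force on the tool from outside, world axes, zero at the start; "moment": the same for the moment, N m; "opening": opening from 0.0 (shut) to 1.0 (fully open); "grip_force": force on a finger pad.
Only numpy, scipy, OpenCV 4.12 (cv2) and the standard library are available. Lean on these libraries where they do the work, as an engineer would, in place of code of your own. Each camera call takes 0.05 s, during which the arm holds its last target. There are 200 camera calls.

## Working session

There is one attempt and no reset: what is moved stays moved. The work goes in short steps, Python scripts to look and compute and a tool call to move; the robot and the scene stay as the last step left them, time stands still between calls to the robot, and variables do not carry over. Pictures are saved under pics/ and viewed, at most 10 in all, crops included, and the job is handed in when it is done.

Besides the shell and the picture viewer there is one more tool, called after "Request:" as name(argument=value, ...), one argument or row to a line, values as JSON. jog_arm: Moves the arm, as the interface text tells. Its arguments: {"type":"object","properties":{"motion":{"type":"array"}},"required":["motion"]}

```bash
mkdir -p pics; ls; cat > h.py <<'E'
import numpy as np, cv2
from cell import env
def pix2w(c,u,v,z=None):
    K=np.array(c["camera_matrix"]);T=np.linalg.inv(np.array(c["world_to_cam"]))
    d=c["z_map"][int(round(v)),int(round(u))] if z is None else z
    p=np.array([(u-K[0,2])/K[0,0]*d,-(v-K[1,2])/K[1,1]*d,-d,1])
    return (T@p)[:3]
def cloud(c):
    K=np.array(c["camera_matrix"]);T=np.linalg.inv(np.array(c["world_to_cam"]))
    v,u=np.mgrid[0:384,0:512];d=c["z_map"]
    p=np.stack([(u-K[0,2])/K[0,0]*d,-(v-K[1,2])/K[1,1]*d,-d,np.ones_like(d)],-1)
    return (p@T.T)[...,:3]
E
python3 - <<'E'
from h import *
print(env.state())
ims=[]
for n in ["scene","side"]:
    c=env.read_camera(n);ims.append(c["color"]);np.savez(n+"0.npz",**c)
    print(n,np.round(np.linalg.inv(np.array(c["world_to_cam"])),2).tolist())
    for t in ["grill","lid_handle","sandwich_center","turner_grip","turner_blade","plate","mug","mustard","salt"]:
        r=env.recognise(n,t)[:2]
        for q in r: print(t,round(q["score"],2),np.round(q["location"]),np.round(pix2w(c,*q["location"])))
    cv2.imwrite(f"pics/{n}0.png",c["color"][...,::-1])
E
```

```text
pics
{'t': 0.0, 'joints': array([-1.23559236e+00,  4.91566705e-01,  1.55943365e+00, -2.66685170e-05,
        1.09166533e+00, -1.05618807e-01]), 'qvel': array([ 8.95402046e-05,  1.23239696e-03, -2.35902766e-04, -4.54700437e-04,
       -5.78374102e-04, -1.78082793e-03]), 'tau': array([ 2.61375571e-03, -6.12630272e+01, -2.58184236e+01,  6.93884608e-02,
        4.81595763e-02, -3.13860596e-05]), 'eef_pos': array([ 266.63530809, -565.11075763,  291.66269668]), 'tcp_rot': array([-3.14052312e+00, -8.96003171e-05,  4.40835031e-01]), 'ft_force': array([-0.98855652, -0.45193781, -1.23241772]), 'moment': array([ 0.00664413,  0.03812123, -0.02422841]), 'grip_force': 0.0, 'opening': 0.9995388807367788}
scene [[-0.77, 0.43, -0.48, -3.33], [-0.64, -0.51, 0.57, 787.85], [0.0, 0.74, 0.67, 952.2], [0.0, 0.0, 0.0, 1.0]]
grill 0.88 [249. 243.] [468. 260. 137.]
lid_handle 0.8 [251. 229.] [491. 226. 139.]
turner_grip 0.98 [340. 184.] [ 479. -149.   28.]
turner_blade 0.87 [337. 189.] [ 478. -136.   18.]
plate 0.7 [332. 189.] [ 495. -141.    3.]
plate 0.62 [305. 156.] [ 647. -212.    4.]
mug 0.7 [254. 157.] [710. -39.  73.]
mustard 0.6 [240. 170.] [666.  69. 119.]
salt 0.71 [208. 174.] [784.  77.  46.]
side [[1.0, -0.01, -0.03, 588.13], [-0.02, 0.41, -0.91, -1001.49], [0.02, 0.91, 0.41, 590.65], [0.0, 0.0, 0.0, 1.0]]
grill 0.81 [218. 175.] [514.  77. 136.]
lid_handle 0.72 [216. 169.] [505. 131. 135.]
sandwich_center 0.49 [212. 180.] [492. 138.  93.]
turner_grip 0.63 [191. 256.] [ 463. -214.   41.]
turner_grip 0.54 [272. 196.] [677.  16.  96.]
turner_blade 0.67 [194. 255.] [ 470. -202.   37.]
plate 0.82 [263. 261.] [ 646. -179.    0.]
mug 0.97 [290. 221.] [727. -62.  57.]
mustard 0.66 [269. 196.] [669.  14.  97.]
```

```bash
python3 - <<'E'
import cv2
a=cv2.imread("pics/scene0.png");b=cv2.imread("pics/side0.png")
cv2.imwrite("pics/s1.png",cv2.resize(a[100:340,150:450],None,fx=2.5,fy=2.5))
cv2.imwrite("pics/s2.png",cv2.resize(b[110:310,100:360],None,fx=3,fy=3))
E
```

```text
(no output)
```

View pics/s1.png

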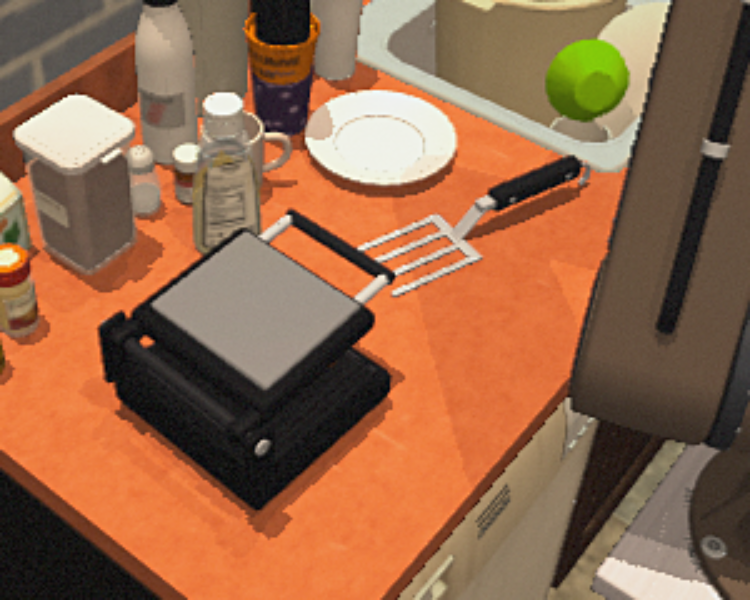

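View pics/s2.png

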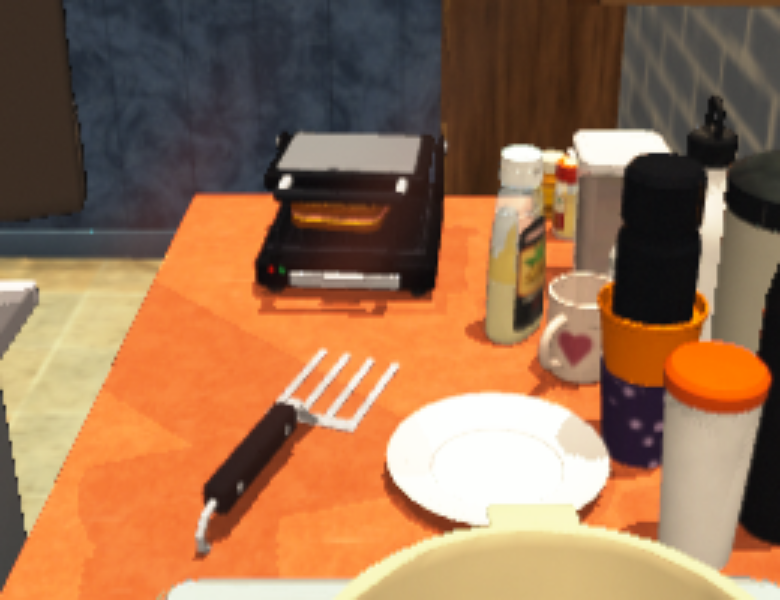

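The side and scene views show the grill's front facing −y, with the handle bar at scene px (266,186)-(306,210). The turner lies pointing toward the grill, handle at px (350-380,165-180), and the mustard and mug stand to the grill's +x side. Next I fit poses from the depth data.

```bash
python3 - <<'E'
from h import *
C={n:dict(np.load(n+"0.npz")) for n in["scene","side"]}
out={}
for n in C:
    P=cloud(C[n]);c=C[n]["color"].astype(int);out[n]=P
    ok=(C[n]["z_map"]>0)
    # grill
    m=ok&(P[...,0]>330)&(P[...,0]<640)&(P[...,1]>0)&(P[...,1]<420)&(P[...,2]>15)&(P[...,2]<220)&(c.max(-1)<170)
    lid=m&(P[...,2]>125)
    base=m&(P[...,2]<75)
    for nm,mm in(("all",m),("lid",lid),("base",base)):
        q=P[mm]
        if len(q)<20: continue
        r=cv2.minAreaRect(q[:,:2].astype(np.float32))
        print(n,nm,len(q),np.round(q.min(0)),np.round(q.max(0)),"box",np.round(r[0]),np.round(r[1]),round(r[2],1))
    # turner
    m=ok&(P[...,0]>380)&(P[...,0]<600)&(P[...,1]>-330)&(P[...,1]<0)&(P[...,2]>25)&(P[...,2]<70)&(c.max(-1)<90)
    num,lab,st,ce=cv2.connectedComponentsWithStats(m.astype(np.uint8))
    for i in range(1,num):
        if st[i,4]<40: continue
        q=P[lab==i];r=cv2.minAreaRect(q[:,:2].astype(np.float32))
        u,s,v=np.linalg.svd(q[:,:2]-q[:,:2].mean(0),full_matrices=False)
        print(n,"turnerhandle",st[i],np.round(q.mean(0)),"z",np.round(np.percentile(q[:,2],[5,50,95])),"box",np.round(r[0]),np.round(r[1]),round(r[2],1),"dir",v[0])
    # tines: non-orange bright
    m=ok&(P[...,0]>380)&(P[...,0]<600)&(P[...,1]>-190)&(P[...,1]<20)&(P[...,2]>-8)&(P[...,2]<40)&(c.min(-1)>110)
    num,lab,st,ce=cv2.connectedComponentsWithStats(m.astype(np.uint8))
    for i in range(1,num):
        if st[i,4]<60: continue
        q=P[lab==i];r=cv2.minAreaRect(q[:,:2].astype(np.float32))
        print(n,"tines",st[i],np.round(q.mean(0)),np.round(np.percentile(q,[1,99],0)).tolist(),"box",np.round(r[0]),np.round(r[1]),round(r[2],1))
E
```

```text
scene all 8076 [400.  79.  15.] [612. 325. 149.] box [502. 201.] [239. 206.] 86.2
scene lid 4163 [414.  79. 125.] [594. 321. 149.] box [500. 199.] [235. 182.] 87.4
scene base 2796 [400. 119.  15.] [610. 324.  75.] box [505. 217.] [203. 201.] 86.8
scene turnerhandle [345 162  38  22 326] [ 444. -221.   43.] z [30. 46. 51.] box [ 446. -225.] [131.  22.] 71.4 dir [0.33333931 0.94280693]
scene tines [301 165  23   9  96] [ 584. -165.   13.] [[560.0, -189.0, -3.0], [599.0, -126.0, 20.0]] box [ 580. -156.] [39. 67.] 0.5
scene tines [293 180  55  38 473] [495. -91.   6.] [[447.0, -158.0, -2.0], [556.0, -8.0, 39.0]] box [496. -92.] [160.  93.] 68.7
side all 2330 [401.  75.  15.] [610. 312. 144.] box [505. 193.] [235. 205.] 88.6
side lid 616 [414.  75. 125.] [592. 278. 144.] box [503. 176.] [200. 176.] 88.4
side base 1383 [401.  98.  15.] [608. 285.  75.] box [504. 195.] [193. 198.] 86.8
side turnerhandle [168 245  31  37 434] [ 449. -241.   43.] z [29. 46. 49.] box [ 449. -231.] [128.  20.] 70.5 dir [-0.34481476 -0.93867075]
side tines [192 226  17  19  66] [469. -53.   2.] [[451.0, -154.0, -3.0], [486.0, 7.0, 39.0]] box [465. -74.] [167.  26.] 82.3
side tines [198 227  19  21  77] [491. -71.   5.] [[474.0, -163.0, -3.0], [512.0, -7.0, 40.0]] box [486. -81.] [166.  24.] 78.2
side tines [204 229  29  25 201] [522. -91.   1.] [[488.0, -143.0, -4.0], [558.0, -21.0, 5.0]] box [521. -80.] [132.  47.] 70.4
side tines [229 244  17  20 208] [ 583. -160.   11.] [[558.0, -189.0, -3.0], [598.0, -94.0, 20.0]] box [ 577. -141.] [98. 43.] 89.7
```

```bash
python3 - <<'E'
from h import *
C={n:dict(np.load(n+"0.npz")) for n in["scene","side"]}
def line(q,ax):
    a=np.polyfit(q[:,ax],q[:,1-ax],1)
    for _ in range(3):
        e=np.abs(np.polyval(a,q[:,ax])-q[:,1-ax]);k=e<3*np.median(e)+.5;a=np.polyfit(q[k,ax],q[k,1-ax],1)
    return a,k.sum(),np.median(e)
for n in C:
    P=cloud(C[n]);c=C[n]["color"].astype(int);ok=C[n]["z_map"]>0
    dk=ok&(c.max(-1)<110)
    q=P[dk&(P[...,0]>390)&(P[...,0]<620)&(P[...,1]>85)&(P[...,1]<130)&(P[...,2]>15)&(P[...,2]<50)]
    if len(q)>30: a,k,e=line(q,0);print(n,"front y at x=505",np.polyval(a,505),"slope deg",np.degrees(np.arctan(a[0])),k,e)
    q=P[dk&(P[...,0]>385)&(P[...,0]<425)&(P[...,1]>130)&(P[...,1]<300)&(P[...,2]>15)&(P[...,2]<65)]
    if len(q)>30: a,k,e=line(q,1);print(n,"left x at y=210",np.polyval(a,210),"deg",np.degrees(np.arctan(a[0])),k,e,q.min(0))
    q=P[dk&(P[...,0]>430)&(P[...,0]<580)&(P[...,1]>60)&(P[...,1]<108)&(P[...,2]>105)&(P[...,2]<170)]
    if len(q)>30:
        a,k,e=line(q,0);print(n,"handle",np.round(q.mean(0)),np.round(np.percentile(q,[2,50,98],0)).tolist(),"y at 505",np.polyval(a,505),np.degrees(np.arctan(a[0])),k)
    q=P[ok&(P[...,0]>445)&(P[...,0]<560)&(P[...,1]>130)&(P[...,1]<260)&(P[...,2]>120)]
    A=np.c_[q[:,:2],np.ones(len(q))];print(n,"lid plane",np.linalg.lstsq(A,q[:,2],rcond=None)[0])
    for nm,(x0,x1,y0,y1,z0) in dict(mustard=(620,720,-40,80,120),mug=(680,790,-120,0,60)).items():
        q=P[ok&(P[...,0]>x0)&(P[...,0]<x1)&(P[...,1]>y0)&(P[...,1]<y1)&(P[...,2]>z0)];print(nm,len(q),len(q) and np.round(np.percentile(q,[2,98],0)).tolist())
E
```

```text
scene front y at x=505 117.47823116051805 slope deg -5.2646709081418015 42 1.80862871984381
scene left x at y=210 411.94996394771687 deg 2.2261113287155703 853 5.111904873292758 [400.97296794 130.31537773  15.75486225]
scene handle [494.  93. 137.] [[432.0, 85.0, 130.0], [493.0, 94.0, 138.0], [558.0, 99.0, 142.0]] y at 505 92.46217721412853 -2.5394038628528266 241
scene lid plane [-3.19958600e-03 -4.84232023e-02  1.52813222e+02]
mustard 2555 [[647.0, -36.0, 128.0], [695.0, 78.0, 569.0]]
mug 193 [[701.0, -120.0, 61.0], [787.0, -25.0, 146.0]]
side front y at x=505 116.14886336272912 slope deg -2.7611067583590896 477 4.340862889811717
side left x at y=210 418.90670632543566 deg 1.0928285598725025 36 3.076579739922778 [404.05588905 130.00158799  41.7656025 ]
side handle [498.  82. 134.] [[434.0, 76.0, 125.0], [496.0, 82.0, 134.0], [561.0, 89.0, 140.0]] y at 505 81.43115659205154 -3.0032278655228786 198
side lid plane [8.29804552e-03 4.35648614e-02 1.25613585e+02]
mustard 580 [[650.0, -32.0, 122.0], [704.0, 65.0, 597.0]]
mug 302 [[682.0, -101.0, 61.0], [763.0, -0.0, 464.0]]
```

Request:
jog_arm(
  motion=[
    [0,0,9.4,0,0,0,41],
    [0,0,9.4,0,0,0,41],
    [0,0,9.3,0,0,0,41],
    [0,0,0,15,-51,0,41],
    [0,0,0,15,-51,0,41],
    [0,0,0,15,-51,0,41],
    [0,0,0,15,-51,0,41],
    [0,0,0,15,-51,0,41],
    [0,0,0,15,-51,0,41],
    [0,0,0,15,-51,0,41],
  ],
)

```text
t: 2.25
eef_pos: [389.6, -212.3, 292.5]
tcp_rot: [3.141, -0.001, -0.05]
ft_force: [0.6, 0.1, 0.2]
opening: 0.431
grip_force: 0.0
```

Request:
jog_arm(
  motion=[
    [0,0,0,15,-51,0,41],
    [0,0,0,15,-51,0,41],
    [0,0,0,15,-51,0,41],
    [0,0,0,15,-51,0,41],
    [0,0,0,15,-51,0,41],
    [0,0,0,18,-51,0,41],
    [0,0,0,0,0,0,41],
    [0,0,0,0,0,0,41],
  ],
)

```text
t: 3.25
eef_pos: [497.1, 87.0, 292.1]
tcp_rot: [3.141, 0.0, -0.049]
ft_force: [-0.7, -0.6, -0.2]
opening: 0.432
grip_force: 0.0
```

```bash
cat >> h.py <<'E'
def cloudf(c):
    K=np.array(c["camera_matrix"]);T=np.linalg.inv(np.array(c["world_to_cam"]))
    v,u=np.mgrid[0:384,0:512];d=c["z_map"]
    x=(u-K[0,2])/K[0,0];y=(v-K[1,2])/K[1,1];r=np.hypot(x,y)+1e-9;t=np.tan(np.minimum(r,1.5))/r
    return (np.stack([x*t*d,-y*t*d,-d,np.ones_like(d)],-1)@T.T)[...,:3]
E
python3 - <<'E'
from h import *
c=env.read_camera("wrist");np.savez("w1.npz",**c);cv2.imwrite("pics/w1.png",c["color"][...,::-1])
print(c["camera_matrix"],np.round(c["world_to_cam"],2))
P=cloudf(c);ok=c["z_map"]>0;col=c["color"].astype(int)
m=ok&(P[...,0]>430)&(P[...,0]<565)&(P[...,1]>60)&(P[...,1]<110)&(P[...,2]>115)&(P[...,2]<160)
q=P[m];print(len(q),np.round(np.percentile(q,[2,50,98],0)).tolist())
for x0 in range(440,560,20):
    k=q[(q[:,0]>x0)&(q[:,0]<x0+20)]
    if len(k): print(x0,len(k),np.round(np.percentile(k,[3,50,97],0)).tolist())
E
```

```text
[[297.31863964   0.         251.41146364]
 [  0.         297.31863964 189.83479141]
 [  0.           0.           1.        ]] [[-5.0000e-02 -1.0000e+00  0.0000e+00  1.1189e+02]
 [ 9.7000e-01 -5.0000e-02 -2.4000e-01 -4.5038e+02]
 [ 2.4000e-01 -1.0000e-02  9.7000e-01 -5.0651e+02]
 [ 0.0000e+00  0.0000e+00  0.0000e+00  1.0000e+00]]
2430 [[453.0, 79.0, 134.0], [517.0, 88.0, 139.0], [564.0, 105.0, 141.0]]
440 163 [[450.0, 84.0, 135.0], [455.0, 90.0, 139.0], [460.0, 97.0, 141.0]]
460 340 [[461.0, 83.0, 135.0], [470.0, 90.0, 139.0], [480.0, 97.0, 141.0]]
480 375 [[481.0, 81.0, 134.0], [490.0, 88.0, 139.0], [499.0, 95.0, 141.0]]
500 392 [[501.0, 80.0, 135.0], [510.0, 87.0, 139.0], [520.0, 94.0, 141.0]]
520 406 [[521.0, 79.0, 135.0], [530.0, 86.0, 139.0], [539.0, 93.0, 141.0]]
540 517 [[541.0, 78.0, 134.0], [552.0, 86.0, 138.0], [560.0, 106.0, 141.0]]
```

View pics/w1.png

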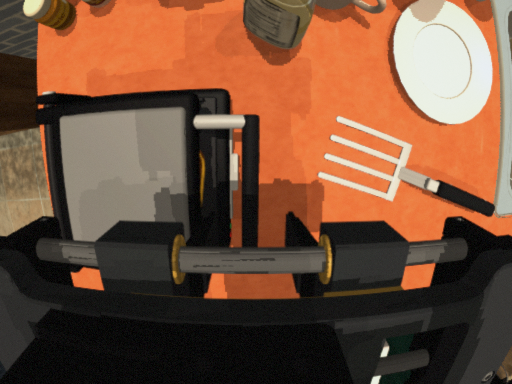

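Request:
jog_arm(
  motion=[
    [0,0,0,0,-1,33,41],
    [0,0,0,0,0,33,41],
    [0,0,0,0,0,33,41],
    [0,0,0,0,0,0,41],
    [0,0,0,0,0,0,0],
    [0,0,0,0,0,0,0],
    [0,0,0,0,0,0,0],
    [0,0,0,0,0,0,0],
  ],
)

```text
t: 4.3
eef_pos: [497.6, 88.4, 193.8]
tcp_rot: [-3.141, -0.001, -0.05]
ft_force: [0.9, 3.1, 0.9]
opening: 0.151
grip_force: 30.0
```

```bash
python3 - <<'E'
import numpy as np
# arc shifts: tool y = -grill x, tool z = down
r=217.2;al=np.linspace(.097,1.49,23)
b=-r*np.cos(al);u=r*np.sin(al)
for d in zip(-np.diff(b),-np.diff(u)): print(np.round(d,1).tolist(),end=" ")
E
```

```text
[-1.8, -13.6] [-2.6, -13.5] [-3.5, -13.3] [-4.3, -13.1] [-5.1, -12.8] [-5.9, -12.4] [-6.7, -12.0] [-7.4, -11.6] [-8.2, -11.1] [-8.8, -10.5] [-9.5, -9.9] [-10.1, -9.3] [-10.7, -8.7] [-11.2, -8.0] [-11.7, -7.3] [-12.1, -6.5] [-12.5, -5.7] [-12.8, -4.9] [-13.1, -4.1] [-13.4, -3.3] [-13.5, -2.4] [-13.7, -1.5]
```

Request:
jog_arm(
  motion=[
    [0,0,0,0,-1.8,-13.6,0],
    [0,0,0,0,-2.6,-13.5,0],
    [0,0,0,0,-3.5,-13.3,0],
    [0,0,0,0,-4.3,-13.1,0],
    [0,0,0,0,-5.1,-12.8,0],
    [0,0,0,0,-5.9,-12.4,0],
    [0,0,0,0,-6.7,-12,0],
  ],
)

```text
t: 5.18
eef_pos: [499.2, 117.4, 285.2]
tcp_rot: [3.14, -0.001, -0.049]
ft_force: [5.1, -7.6, -1.8]
opening: 0.148
grip_force: 30.0
```

Request:
jog_arm(
  motion=[
    [0,0,0,0,-7.4,-11.6,0],
    [0,0,0,0,-8.2,-11.1,0],
    [0,0,0,0,-8.8,-10.5,0],
    [0,0,0,0,-9.5,-9.9,0],
    [0,0,0,0,-10.1,-9.3,0],
    [0,0,0,0,-10.7,-8.7,0],
    [0,0,0,0,-11.2,-8,0],
  ],
)

```text
t: 6.05
eef_pos: [502.7, 182.0, 356.2]
tcp_rot: [3.137, -0.005, -0.05]
ft_force: [3.2, -16.3, 14.2]
opening: 0.149
grip_force: 30.0
```

Request:
jog_arm(
  motion=[
    [0,0,0,0,-11.7,-7.3,0],
    [0,0,0,0,-12.1,-6.5,0],
    [0,0,0,0,-12.5,-5.7,0],
    [0,0,0,0,-12.8,-4.9,0],
    [0,0,0,0,-13.1,-4.1,0],
    [0,0,0,0,-13.4,-3.3,0],
    [0,0,0,0,0,0,0],
    [0,0,0,0,0,0,0],
    [0,0,0,0,0,0,0],
  ],
)

```text
t: 7.18
eef_pos: [506.5, 259.4, 387.1]
tcp_rot: [-3.14, -0.005, -0.05]
ft_force: [6.3, -0.3, 7.6]
opening: 0.148
grip_force: 30.0
```

Request:
jog_arm(
  motion=[
    [0,0,0,0,-13,-2.2,0],
    [0,0,0,0,-13,-1.5,0],
    [0,0,0,0,0,0,0],
    [0,0,0,0,0,0,41],
    [0,0,0,0,0,0,41],
    [0,0,0,0,0,0,41],
    [0,0,0,0,0,-30,41],
    [0,0,0,0,0,-30,41],
    [0,0,0,0,0,-30,41],
  ],
)

```text
t: 8.3
eef_pos: [506.9, 285.2, 479.4]
tcp_rot: [3.141, 0.001, -0.05]
ft_force: [-0.2, 0.2, 0.3]
opening: 0.429
grip_force: 0.0
```

```bash
python3 - <<'E'
from h import *
for n in["scene","side"]:
    c=env.read_camera(n);np.savez(n+"1.npz",**c);cv2.imwrite(f"pics/{n}1.png",c["color"][...,::-1])
    P=cloud(c);col=c["color"].astype(int)
    m=(c["z_map"]>0)&(P[...,0]>430)&(P[...,0]<580)&(P[...,1]>110)&(P[...,1]<290)&(P[...,2]>72)&(P[...,2]<108)&(col[...,0]>col[...,2]+35)
    q=P[m]
    if len(q)>20:
        t=q[q[:,2]>94];r=cv2.minAreaRect(t[:,:2].astype(np.float32)) if len(t)>10 else 0
        print(n,len(q),np.round(np.percentile(q,[1,50,99],0)).tolist(),len(t),r)
    for k in env.recognise(n,"sandwich_center")[:2]: print(k,pix2w(c,*k["location"]))
    q=P[(c["z_map"]>0)&(P[...,0]>430)&(P[...,0]<580)&(P[...,1]>200)&(P[...,1]<340)&(P[...,2]>150)&(P[...,2]<345)&(col.max(-1)<200)]
    if len(q): print("lid",np.round(np.percentile(q,[1,50,99],0)).tolist())
a=cv2.imread("pics/side1.png")[90:310,100:360];cv2.imwrite("pics/s3.png",cv2.resize(a,None,fx=2.5,fy=2.5))
E
```

```text
scene 1009 [[439.0, 142.0, 74.0], [469.0, 187.0, 97.0], [530.0, 246.0, 101.0]] 783 ((473.8667297363281, 177.89718627929688), (72.9591064453125, 127.61093139648438), 35.195396423339844)
{'location': [268.8, 237.2], 'score': 0.6} [466.98434621 190.31676458  98.09022786]
lid [[431.0, 278.0, 153.0], [500.0, 311.0, 252.0], [578.0, 327.0, 335.0]]
side 537 [[439.0, 133.0, 72.0], [494.0, 158.0, 95.0], [547.0, 231.0, 98.0]] 311 ((492.0757141113281, 184.0855712890625), (100.73390197753906, 101.95198059082031), 81.0949478149414)
{'location': [220.0, 150.2], 'score': 0.65} [509.39425705 286.34627167 145.3911925 ]
{'location': [215.0, 175.3], 'score': 0.62} [498.00662649 173.97969505  95.21681319]
lid [[432.0, 269.0, 151.0], [505.0, 281.0, 231.0], [577.0, 294.0, 332.0]]
```

View pics/s3.png

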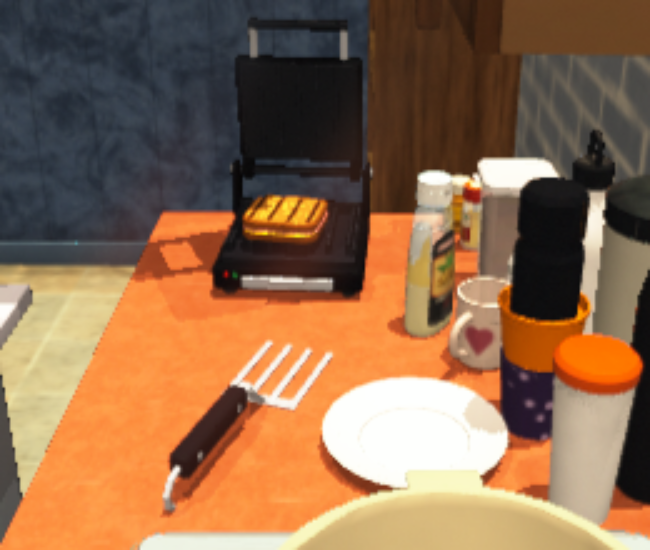

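Side view: lid upright, sandwich on the ribs at about (492,184) and turner unmoved. I refine the turner and rib positions from the wrist pictures.

```bash
python3 - <<'E'
from h import *
w2=env.read_camera("wrist");np.savez("w2.npz",**w2);cv2.imwrite("pics/w2.png",w2["color"][...,::-1])
for n,c,f in [("w1",dict(np.load("w1.npz")),cloudf),("scene",dict(np.load("scene1.npz")),cloud),("side",dict(np.load("side1.npz")),cloud),("w2",w2,cloudf)]:
    P=f(c);col=c["color"].astype(int);ok=c["z_map"]>0
    m=ok&(P[...,0]>390)&(P[...,0]<520)&(P[...,1]>-320)&(P[...,1]<-130)&(P[...,2]>28)&(P[...,2]<60)&(col.max(-1)<90)
    q=P[m]
    if len(q)>20:
        r=cv2.minAreaRect(q[:,:2].astype(np.float32))
        t=q[q[:,2]>44][:,:2];v=cv2.fitLine(t.astype(np.float32),cv2.DIST_HUBER,0,.01,.01).ravel()
        print(n,len(q),"box",np.round(r[0],1),np.round(r[1],1),round(r[2],1),"ang",np.degrees(np.arctan2(v[1],v[0]))%180,np.round(v[2:]),"ztop",np.percentile(q[:,2],90))
    m=ok&(P[...,0]>380)&(P[...,0]<570)&(P[...,1]>-165)&(P[...,1]<20)&(P[...,2]>-8)&(P[...,2]<12)&(col.min(-1)>110)
    q=P[m]
    if len(q)>20: r=cv2.minAreaRect(q[:,:2].astype(np.float32));print("   tines",len(q),np.round(r[0],1),np.round(r[1],1),round(r[2],1))
    if n=="w1": continue
    m=ok&(P[...,0]>430)&(P[...,0]<580)&(P[...,1]>110)&(P[...,1]<290)&(P[...,2]>90)&(P[...,2]<108)&(col[...,0]>col[...,2]+25)
    q=P[m]
    if len(q)>20: r=cv2.minAreaRect(q[:,:2].astype(np.float32));print("   sandwich",len(q),np.round(r[0],1),np.round(r[1],1),round(r[2],1),np.percentile(q[:,2],[10,50,90]))
E
```

```text
w1 857 box [ 451.4 -217.1] [144.5  21.1] 70.3 ang 70.657166 [ 451. -219.] ztop 49.46899409091998
   tines 2389 [500.5 -80.4] [141.8  88. ] 70.3
scene 312 box [ 445.3 -225. ] [132.7  21.2] 69.9 ang 69.72461 [ 446. -222.] ztop 50.109910808138174
   tines 487 [502.8 -80.3] [139.4  93. ] 71.0
   sandwich 861 [473.9 177.6] [ 73.2 128.1] 35.2 [94.54090666 97.13650626 99.23972105]
side 420 box [ 447.9 -233.7] [125.6  21.2] 69.5 ang 70.8991 [ 447. -238.] ztop 48.806151587795156
   tines 353 [519.2 -75.3] [135.3 128.4] 69.5
   sandwich 367 [492.8 184.4] [100.6 103.9] 81.9 [93.16100431 95.64424903 96.91710528]
w2 337 box [ 447.3 -225.3] [126.5  20. ] 70.1 ang 70.61862 [ 450. -219.] ztop 49.7890924532112
   tines 1000 [498.6 -85.4] [151.4  89. ] 70.1
   sandwich 3519 [495.1 190.2] [100.4 103.9] 80.4 [95.7163076  97.08584045 98.26650045]
```

Request:
jog_arm(
  motion=[
    [0,0,-10.5,0,0,0,60],
    [0,0,-10.5,0,0,0,60],
    [0,0,-10.5,0,0,0,60],
    [0,0,-10.5,0,0,0,60],
    [0,0,-10.5,0,0,0,60],
    [0,0,-10.4,0,0,0,60],
    [0,0,-10.4,0,0,0,60],
  ],
)

```text
t: 9.43
eef_pos: [507.1, 285.2, 477.0]
tcp_rot: [-3.14, 0.002, 1.236]
ft_force: [0.1, 0.0, -0.7]
opening: 0.627
grip_force: 0.0
```

Request:
jog_arm(
  motion=[
    [0,0,0,-46.3,11.6,28,60],
    [0,0,0,-46.3,11.6,28,60],
    [0,0,0,-46.3,11.6,28,60],
    [0,0,0,-46.3,11.6,28,60],
    [0,0,0,-46.3,11.6,28,60],
    [0,0,0,-46.3,11.6,28,60],
    [0,0,0,-46.3,11.6,28,60],
    [0,0,0,-46.3,11.6,28,60],
    [0,0,0,-46.3,11.6,28,60],
    [0,0,0,-46.3,11.6,28,60],
  ],
)

```text
t: 10.68
eef_pos: [460.7, -191.1, 196.8]
tcp_rot: [-3.14, -0.0, 1.23]
ft_force: [1.1, -0.2, 0.2]
opening: 0.631
grip_force: 0.0
```

Request:
jog_arm(
  motion=[
    [0,0,0,0,0,0,60],
    [0,0,0,0,0,0,60],
  ],
)

```text
t: 10.92
eef_pos: [461.2, -189.5, 198.1]
tcp_rot: [-3.14, -0.0, 1.229]
ft_force: [0.9, -0.5, -0.2]
opening: 0.629
grip_force: 0.0
```

```bash
cat >> h.py <<'E'
def box(q): 
    r=cv2.minAreaRect(q[:,:2].astype(np.float32)); return np.round(r[0],1),np.round(r[1],1),round(r[2],1)
def wr(name):
    c=env.read_camera("wrist");np.savez(name+".npz",**c);cv2.imwrite(f"pics/{name}.png",c["color"][...,::-1]);return c
E
python3 - <<'E'
from h import *
c=wr("w3");P=cloudf(c);col=c["color"].astype(int);ok=c["z_map"]>0
m=ok&(P[...,0]>390)&(P[...,0]<560)&(P[...,1]>-320)&(P[...,1]<-100)&(P[...,2]>28)&(P[...,2]<60)&(col.max(-1)<90)
print("handle",box(P[m]),m.sum())
m=ok&(P[...,0]>380)&(P[...,0]<570)&(P[...,1]>-165)&(P[...,1]<20)&(P[...,2]>-8)&(P[...,2]<12)&(col.min(-1)>110)
print("tines",box(P[m]),m.sum())
print(env.state()["eef_pos"],env.state()["tcp_rot"])
E
```

```text
handle (array([ 448.9, -225.5]), array([126. ,  22.8]), 69.8) 2485
tines (array([504.1, -72.2]), array([125.9,  87.7]), 70.5) 4733
[ 461.47765331 -189.06788568  198.58234169] [-3.14110854e+00 -1.44401897e-04  1.23009387e+00]
```

View pics/w3.png

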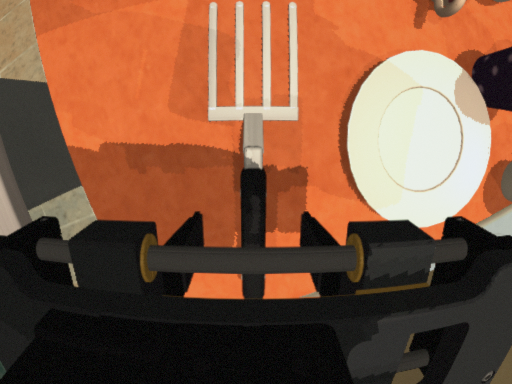

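Request:
jog_arm(
  motion=[
    [0,0,0,0,0,34,60],
    [0,0,0,0,0,34,60],
    [0,0,0,0,0,34,60],
    [0,0,0,0,0,0,60],
    [0,0,0,0,0,0,0],
    [0,0,0,0,0,0,0],
    [0,0,0,0,0,0,0],
    [0,0,0,0,0,0,0],
    [0,0,0,0,0,0,0],
  ],
)

```text
t: 12.1
eef_pos: [461.7, -190.0, 96.8]
tcp_rot: [3.141, 0.0, 1.23]
ft_force: [-0.5, 0.7, 5.2]
opening: 0.228
grip_force: 30.0
```

Request:
jog_arm(
  motion=[
    [0,0,0,0,0,-20,0],
    [0,0,0,0,0,-40,0],
    [0,0,0,0,0,-50,0],
    [0,0,0,0,0,-50,0],
    [0,0,0,0,0,0,0],
    [0,0,0,0,0,0,0],
  ],
)

```text
t: 12.85
eef_pos: [461.2, -189.7, 255.7]
tcp_rot: [-3.141, -0.0, 1.23]
ft_force: [0.0, -0.1, -2.1]
opening: 0.233
grip_force: 30.0
```

```bash
cat >> h.py <<'E'
def tines(c,zlo,zhi):
    "tines in the tool frame (x fwd, y, z down), mm"
    from scipy.spatial.transform import Rotation as R
    s=env.state();Rm=R.from_euler("xyz",s["tcp_rot"]).as_matrix()
    P=cloudf(c);col=c["color"].astype(int);L=(P-s["eef_pos"])@Rm
    m=(c["z_map"]>0)&(L[...,0]>40)&(L[...,0]<230)&(abs(L[...,1])<60)&(L[...,2]>zlo)&(L[...,2]<zhi)
    return P,L,m,col,s
E
python3 - <<'E'
from h import *
c=wr("w4");P,L,m,col,s=tines(c,75,115)
q=L[m&(L[...,0]>60)];print(s["eef_pos"],s["tcp_rot"],s["opening"]*95.1,s["ft_force"],len(q),box(q))
A=np.c_[q[:,:2],np.ones(len(q))];k=np.ones(len(q),bool)
for _ in range(4):
    a=np.linalg.lstsq(A[k],q[k,2],rcond=None)[0];e=abs(A@a-q[:,2]);k=e<3
print("plane",a,k.sum(),"z at blade(130,0)",a@[130,0,1],"rng",q[k].min(0),q[k].max(0),box(q[k]))
E
```

```text
[ 461.11545409 -189.64621141  255.25262323] [-3.13939134e+00 -3.25112361e-04  1.22961447e+00] 22.12418584719682 [ 0.13068885  0.78684069 -2.28407458] 8406 (array([103.7,   0.2]), array([87.3, 86.8]), 0.1)
plane [ 1.21523195e-03 -1.32878512e-03  9.39341067e+01] 7927 z at blade(130,0) 94.09208683515945 rng [ 65.12181561 -43.19422988  91.0531584 ] [147.3942609   43.59507353  97.06213899] (array([106.3,   0.3]), array([82.1, 86.8]), 0.1)
```

Request:
jog_arm(
  motion=[
    [0,0,-4,0,0,0,0],
    [0,0,-4,0,0,0,0],
    [0,0,-4.4,0,0,0,0],
    [0,0,-4.4,0,0,0,0],
    [0,0,0,26,5.5,0,0],
    [0,0,0,26,5.5,0,0],
    [0,0,0,26,5.5,0,0],
    [0,0,0,26,5.5,0,0],
    [0,0,0,0,0,0,0],
    [0,0,0,0,0,0,0],
  ],
)

```text
t: 14.15
eef_pos: [488.3, -87.4, 255.6]
tcp_rot: [-3.14, -0.0, 1.523]
ft_force: [0.1, -0.1, -0.8]
opening: 0.23
grip_force: 30.0
```

```bash
python3 - <<'E'
from h import *
c=wr("w5");P,L,m,col,s=tines(c,75,115);print(s["eef_pos"],s["tcp_rot"],s["opening"])
ok=c["z_map"]>0
x=P[...,0];y=P[...,1];z=P[...,2]
q=P[ok&(x>430)&(x<580)&(y>110)&(y<290)&(z>90)&(z<108)&(col[...,0]>col[...,2]+25)]
if len(q): print("sandwich",len(q),box(q))
b=P[ok&(x>380)&(x<630)&(y>90)&(y<300)&(z>20)&(z<90)&(col.max(-1)<120)]
print("base",len(b),box(b),np.percentile(b,[1,99],0))
# rib tops vs groove: per y band, histogram of z over x
for y0 in range(120,280,20):
    k=ok&(y>y0)&(y<y0+20)&(x>395)&(x<615)&(z>45)&(z<76)
    print(y0,k.sum(),[ (int(xx),int(np.median(z[k&(x>=xx)&(x<xx+4)])) if (k&(x>=xx)&(x<xx+4)).sum()>1 else 0) for xx in range(400,612,4)])
cv2.imwrite("pics/w5c.png",cv2.resize(c["color"][0:190,120:400,::-1],None,fx=2.8,fy=2.8))
E
```

```text
[488.34135634 -87.6056268  255.79740688] [-3.14026619e+00 -1.47989158e-04  1.52253766e+00] 0.22869608597937796
base 445 (array([500.5, 108.8]), array([ 13.1, 194.1]), 86.8) [[405.70907957 102.73907658  20.24725073]
 [596.72169551 120.09689744  39.81468114]]
120 0 [(400, 0), (404, 0), (408, 0), (412, 0), (416, 0), (420, 0), (424, 0), (428, 0), (432, 0), (436, 0), (440, 0), (444, 0), (448, 0), (452, 0), (456, 0), (460, 0), (464, 0), (468, 0), (472, 0), (476, 0), (480, 0), (484, 0), (488, 0), (492, 0), (496, 0), (500, 0), (504, 0), (508, 0), (512, 0), (516, 0), (520, 0), (524, 0), (528, 0), (532, 0), (536, 0), (540, 0), (544, 0), (548, 0), (552, 0), (556, 0), (560, 0), (564, 0), (568, 0), (572, 0), (576, 0), (580, 0), (584, 0), (588, 0), (592, 0), (596, 0), (600, 0), (604, 0), (608, 0)]
140 0 [(400, 0), (404, 0), (408, 0), (412, 0), (416, 0), (420, 0), (424, 0), (428, 0), (432, 0), (436, 0), (440, 0), (444, 0), (448, 0), (452, 0), (456, 0), (460, 0), (464, 0), (468, 0), (472, 0), (476, 0), (480, 0), (484, 0), (488, 0), (492, 0), (496, 0), (500, 0), (504, 0), (508, 0), (512, 0), (516, 0)
[... 2753 characters left out ...]
0), (548, 0), (552, 0), (556, 0), (560, 0), (564, 0), (568, 0), (572, 0), (576, 0), (580, 0), (584, 0), (588, 0), (592, 0), (596, 0), (600, 0), (604, 0), (608, 0)]
260 0 [(400, 0), (404, 0), (408, 0), (412, 0), (416, 0), (420, 0), (424, 0), (428, 0), (432, 0), (436, 0), (440, 0), (444, 0), (448, 0), (452, 0), (456, 0), (460, 0), (464, 0), (468, 0), (472, 0), (476, 0), (480, 0), (484, 0), (488, 0), (492, 0), (496, 0), (500, 0), (504, 0), (508, 0), (512, 0), (516, 0), (520, 0), (524, 0), (528, 0), (532, 0), (536, 0), (540, 0), (544, 0), (548, 0), (552, 0), (556, 0), (560, 0), (564, 0), (568, 0), (572, 0), (576, 0), (580, 0), (584, 0), (588, 0), (592, 0), (596, 0), (600, 0), (604, 0), (608, 0)]
```

View pics/w5c.png

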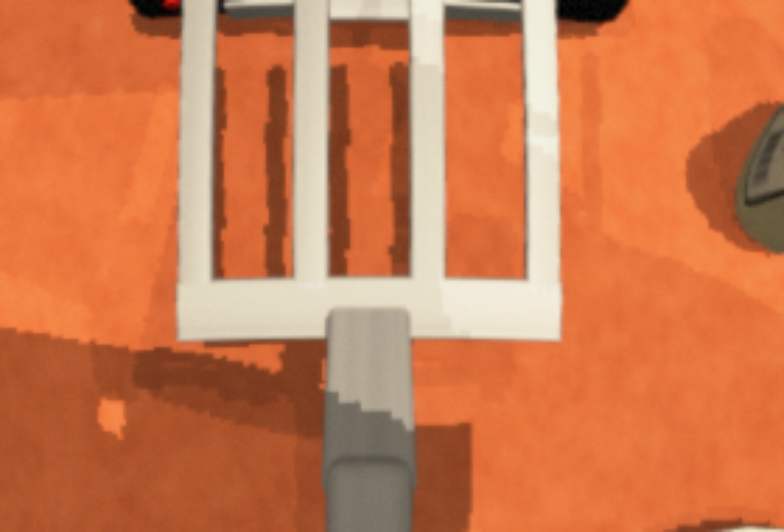

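The tines look straight and level, but this camera pose only shows the grill's feet. The earlier picture w2 covers the ribs, so I use its depth.

```bash
python3 - <<'E'
from h import *
from scipy.optimize import minimize
c=dict(np.load("w2.npz"));P=cloudf(c);ok=c["z_map"]>0;col=c["color"].astype(int)
def prof(P,ok,tag):
    best=[]
    for yaw in np.radians(np.arange(85.5,89.1,.3)):
        ex=np.array([np.cos(yaw),np.sin(yaw)]);ey=np.array([-ex[1],ex[0]])
        d=P[...,:2]-[503,209];gx=d@ex;gy=d@ey;z=P[...,2]
        k=ok&(gx>-62)&(gx<60)&(abs(gy)<85)&(z>45)&(z<78)
        for o in np.arange(-12,12.1,.5):
            r=np.abs((gy[k]-o+13)%26-13)  # distance from rib centre
            if (r<3).sum()<30: continue
            best.append((z[k][r<2.5].mean()-z[k][r>6].mean(),round(np.degrees(yaw),1),o))
    best.sort(reverse=True);print(tag,k.sum(),best[:6])
prof(P,ok,"w2")
for n in("scene1","side1"):
    cc=dict(np.load(n+".npz"));prof(cloud(cc),cc["z_map"]>0,n)
# base side walls in w2/scene
z=P[...,2];b=P[ok&(P[...,0]>380)&(P[...,0]<630)&(P[...,1]>90)&(P[...,1]<300)&(z>55)&(z<80)&(col.max(-1)<120)]
print(box(b),np.percentile(b,[1,99],0))
cv2.imwrite("pics/w2c.png",cv2.resize(c["color"][:,:,::-1],(768,576)))
E
```

```text
w2 3243 [(np.float64(14.864081559058661), np.float64(87.0), np.float64(-2.0)), (np.float64(14.828188240071803), np.float64(86.7), np.float64(-2.0)), (np.float64(14.77107563136365), np.float64(87.3), np.float64(-2.0)), (np.float64(14.734828268501794), np.float64(86.4), np.float64(-2.0)), (np.float64(14.692100679990325), np.float64(87.0), np.float64(-2.5)), (np.float64(14.66159407836247), np.float64(86.7), np.float64(-2.5))]
scene1 719 [(np.float64(10.086900599074959), np.float64(88.2), np.float64(-6.0)), (np.float64(10.002120249026028), np.float64(88.8), np.float64(-6.5)), (np.float64(9.977412118876735), np.float64(87.3), np.float64(-5.5)), (np.float64(9.966220326455812), np.float64(87.0), np.float64(-5.5)), (np.float64(9.961462693290585), np.float64(86.7), np.float64(-5.5)), (np.float64(9.954071306844156), np.float64(88.5), np.float64(-6.5))]
side1 362 [(np.float64(13.782257000202321), np.float64(87.0), np.float64(1.5)), (np.float64(13.722321400449424), np.float64(87.3), np.float64(1.5)), (np.float64(13.717671021895434), np.float64(86.4), np.float64(1.0)), (np.float64(13.682452710389505), np.float64(86.7), np.float64(1.0)), (np.float64(13.613106967269118), np.float64(86.4), np.float64(0.0)), (np.float64(13.587742955237246), np.float64(85.8), np.float64(0.5))]
(array([505.1, 197.5]), array([137. , 174.8]), 86.4) [[417.06104603 140.37614221  55.21633843]
 [593.87955873 267.97001057  71.28606213]]
```

View pics/w2c.png

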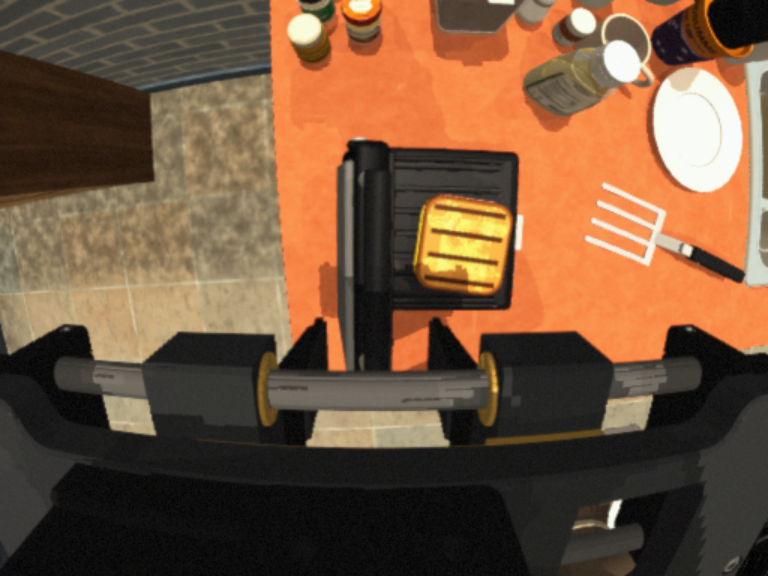

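Request:
jog_arm(
  motion=[
    [0,0,0.2,0,0,25,0],
    [0,0,0,0,0,25,0],
    [0,0,0,0,0,25,0],
    [0,0,0,0,0,23.5,0],
    [0,0,0,0,0,0,0],
    [0,0,0,0,0,0,0],
  ],
)

```text
t: 14.95
eef_pos: [488.8, -87.5, 158.6]
tcp_rot: [3.141, 0.0, 1.519]
ft_force: [-0.6, 0.6, -2.3]
opening: 0.234
grip_force: 30.0
```

```bash
python3 - <<'E'
from h import *
c=wr("w6");P,L,m,col,s=tines(c,75,115);print(s["eef_pos"],s["tcp_rot"],s["ft_force"])
q=P[m&(L[...,0]>66)&(col.min(-1)>90)]
print("wrist tines z med",np.median(q[:,2]),box(q))
c=env.read_camera("side");np.savez("side2.npz",**c);P=cloud(c);ok=c["z_map"]>0;col=c["color"].astype(int)
x,y,z=P[...,0],P[...,1],P[...,2]
k=ok&(x>430)&(x<550)&(y>-30)&(y<105)&(z>45)&(z<85)&(col.min(-1)>100)
q=P[k];print("side tines",k.sum(),np.percentile(q,[2,50,98],0))
for y0 in range(-30,105,15):
    kk=q[(q[:,1]>y0)&(q[:,1]<y0+15)]
    if len(kk): print(y0,len(kk),np.round(np.median(kk[:,2]),1),np.round(sorted(kk[:,0])[::max(1,len(kk)//14)]).astype(int))
# rib tops z in side
ex=np.array([.0523,.9986]);ey=np.array([-.9986,.0523]);d=P[...,:2]-[504,209];gx=d@ex;gy=d@ey
k=ok&(gx>-62)&(gx<60)&(z>45)&(z<78)&(abs((gy+13)%26-13)<3)&(abs(gy)<85);print("rib top z",np.percentile(z[k],[20,50,80]))
cv2.imwrite("pics/side2c.png",cv2.resize(c["color"][120:240,140:300,::-1],None,fx=4.5,fy=4.5,interpolation=cv2.INTER_CUBIC))
E
```

```text
[488.85245806 -87.46768454 158.82318131] [3.14043285e+00 4.11514620e-04 1.51897884e+00] [ 0.6842946   0.24108098 -2.32100478]
wrist tines z med 64.07255062486975 (array([494.3,  18.7]), array([80.7, 86.8]), 87.2)
side tines 141 [[449.79650717 -25.08239489  61.22904833]
 [509.78691189  18.40793768  63.30482349]
 [536.47331414  92.47261482  65.32329808]]
-30 28 62.9 [449 452 455 502 505 508 510 513 516 519 522 525 528 531]
-15 25 63.5 [448 450 450 454 501 503 504 506 506 507 510 513 516 519 522 525 527 527
 527 530 530 531 533 533 533]
0 13 63.3 [449 502 503 503 505 506 508 509 529 529 530 532 533]
15 11 63.7 [502 504 505 507 508 529 532 532 535 535 535]
30 17 63.1 [476 479 479 482 483 503 504 506 507 509 510 528 531 531 534 534 534]
45 20 63.2 [478 478 480 481 481 503 505 506 506 508 509 509 530 530 530 533 533 536
 536 537]
60 10 63.4 [479 480 505 507 508 510 511 511 533 536]
75 10 63.0 [456 459 459 510 510 532 532 535 535 538]
90 7 62.4 [455 458 509 512 532 535 538]
rib top z [57.08292818 65.98585394 67.40551981]
```

View pics/side2c.png

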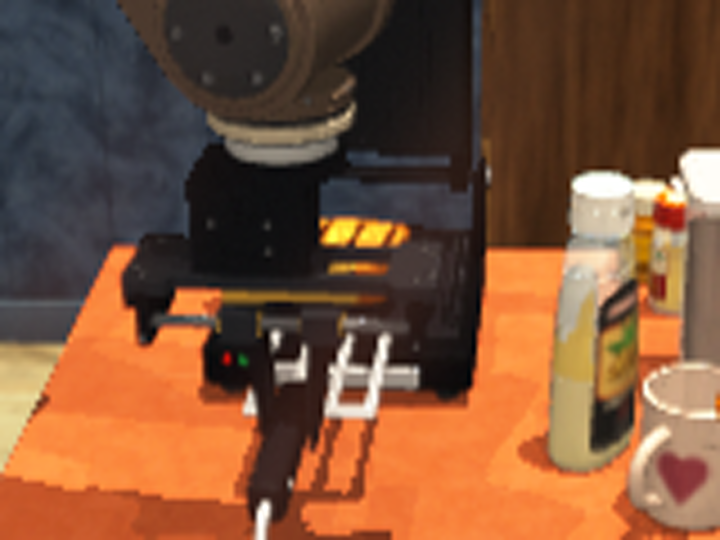

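Request:
jog_arm(
  motion=[
    [0,0,0,0,0,2.5,0],
    [0,0,0,10,0,0,0],
    [0,0,0,10,0,0,0],
    [0,0,0,10,0,0,0],
    [0,0,0,10,0,0,0],
    [0,0,0,10,0,0,0],
    [0,0,0,10,0,0,0],
  ],
)

```text
t: 15.92
eef_pos: [491.7, -26.4, 155.5]
tcp_rot: [-3.142, 0.0, 1.52]
ft_force: [0.3, 0.2, -1.5]
opening: 0.235
grip_force: 30.0
```

```bash
python3 - <<'E'
from h import *
c=env.read_camera("side");P=cloud(c);ok=c["z_map"]>0;col=c["color"].astype(int);x,y,z=P[...,0],P[...,1],P[...,2]
q=P[ok&(x>430)&(x<580)&(y>110)&(y<290)&(z>90)&(z<108)&(col[...,0]>col[...,2]+35)];print("sandwich",len(q),np.percentile(q,[1,99],0).round())
q=P[ok&(x>430)&(x<550)&(y>90)&(y<150)&(z>45)&(z<69)&(col.min(-1)>100)];print("tines",np.round(q[::max(1,len(q)//12)]).tolist())
c=wr("w7");P,L,m,col,s=tines(c,75,115);q=P[m&(L[...,0]>64)&(col.min(-1)>90)];print(len(q),np.median(q[:,2]),box(q),s["eef_pos"],s["ft_force"],s["moment"])
E
```

```text
sandwich 42 [[464. 133.  91.]
 [538. 210.  98.]]
tines [[539.0, 147.0, 61.0], [539.0, 140.0, 61.0], [513.0, 134.0, 59.0], [481.0, 126.0, 60.0], [513.0, 128.0, 59.0], [481.0, 118.0, 60.0], [533.0, 120.0, 59.0], [508.0, 108.0, 61.0], [479.0, 105.0, 59.0], [508.0, 103.0, 59.0], [538.0, 101.0, 61.0], [506.0, 94.0, 61.0], [535.0, 94.0, 60.0]]
8117 61.046881885912484 (array([498.5,  82.3]), array([89.3, 89.6]), 86.3) [491.66057648 -26.21665894 155.53377437] [ 0.39159104 -0.82974159 -0.71340843] [-0.0621511  -0.1039582  -0.04214227]
```

Request:
jog_arm(
  motion=[
    [0,0,0,10,0,-0.5,0],
    [0,0,0,10,0,0,0],
    [0,0,0,10,0,0,0],
    [0,0,0,10,0,0,0],
  ],
)

```text
t: 16.52
eef_pos: [493.7, 13.6, 156.0]
tcp_rot: [-3.142, 0.0, 1.519]
ft_force: [0.6, -0.1, -1.6]
opening: 0.23
grip_force: 30.0
```

Request:
jog_arm(
  motion=[
    [0,0,0,10,0,0,0],
    [0,0,0,10,0,0,0],
    [0,0,0,10,0,0,0],
    [0,0,0,11,0,0,0],
    [0,0,0,0,0,0,0],
    [0,0,0,0,0,0,0],
    [0,0,0,0,0,0,0],
  ],
)

```text
t: 17.4
eef_pos: [495.8, 53.5, 156.0]
tcp_rot: [-3.142, 0.0, 1.519]
ft_force: [0.7, 0.2, -1.6]
opening: 0.229
grip_force: 30.0
```

```bash
python3 - <<'E'
from h import *
c=wr("w8");P,L,m,col,s=tines(c,50,115);print(s["eef_pos"],s["tcp_rot"],s["ft_force"],s["opening"])
q=P[m&(L[...,2]>85)&(L[...,0]>55)&(col.min(-1)>90)&(col[...,0]<col[...,2]+40)];print("tines",len(q),np.median(q[:,2]),box(q),q.min(0),q.max(0))
ok=c["z_map"]>0;x,y,z=P[...,0],P[...,1],P[...,2]
q=P[ok&(x>420)&(x<590)&(y>100)&(y<290)&(z>85)&(z<110)&(col[...,0]>col[...,2]+25)];print("sw",len(q),len(q) and np.percentile(q,[1,99],0).round(1),box(q))
E
```

```text
[495.83373527  53.46169076 156.01082764] [3.14156834e+00 1.16603233e-04 1.51895097e+00] [ 0.48411968  0.21968839 -2.44264254] 0.23121118161066706
tines 3961 61.534900270715895 (array([499.2, 130.4]), array([94.3, 31.1]), 0.0) [452.06133711 114.81105638  42.09325259] [546.39697325 145.93792492  70.96714174]
sw 15247 [[443.2 137.2  92.6]
 [542.1 186.7  98.8]] (array([491.3, 144.7]), array([ 87.2, 106.2]), 86.0)
```

Request:
jog_arm(
  motion=[
    [0,0,0,0,0,-3,0],
    [0,0,0,0,0,-4,0],
    [0,0,0,0,0,-4,0],
    [0,0,0,0,0,-5,0],
    [0,0,0,0,0,-7,0],
    [0,0,0,0,0,-7,0],
    [0,0,0,0,0,-7,0],
    [0,0,0,0,0,-5,0],
    [0,0,0,0,0,-3,0],
    [0,0,0,0,0,0,0],
  ],
)

```text
t: 18.7
eef_pos: [495.8, 53.8, 201.1]
tcp_rot: [3.141, 0.0, 1.519]
ft_force: [0.4, -0.3, -2.9]
opening: 0.232
grip_force: 30.0
```

```bash
cat > chk.py <<'E'
from h import *
c=wr("w9");P,L,m,col,s=tines(c,50,115);print(s["eef_pos"],s["tcp_rot"],s["ft_force"],s["opening"],s["grip_force"])
def plane(q):
    A=np.c_[q[:,:2],np.ones(len(q))];k=np.ones(len(q),bool)
    a=np.linalg.lstsq(A,q[:,2],rcond=None)[0]
    for _ in range(4): k=abs(A@a-q[:,2])<4;a=np.linalg.lstsq(A[k],q[k,2],rcond=None)[0]
    return a[:2].round(3),k.sum()
q=L[m&(L[...,2]>85)&(L[...,0]>55)&(col.min(-1)>90)&(col[...,0]<col[...,2]+40)];print("tines",len(q),np.median(q[:,2]),plane(q))
w=m&(col[...,0]>col[...,2]+25)&(L[...,2]<75)&(L[...,0]>80);q=P[w];print("sw top",len(q),np.percentile(q,[1,50,99],0).round(1),plane(q))
c=env.read_camera("side");P=cloud(c);col=c["color"].astype(int);x,y,z=P[...,0],P[...,1],P[...,2]
q=P[(c["z_map"]>0)&(x>425)&(x<585)&(y>100)&(y<290)&(z>100)&(z<260)&(col[...,0]>col[...,2]+45)];print("side sw",len(q),np.percentile(q,[1,50,99],0).round(1))
cv2.imwrite("pics/fin.png",cv2.resize(c["color"][60:250,120:320,::-1],None,fx=3,fy=3))
E
python3 chk.py
```

```text
[495.76447248  53.75650621 200.96190698] [-3.14152786e+00  1.10021890e-04  1.51942586e+00] [-0.48821287  0.71738299 -1.98926024] 0.23154932371285333 29.999541342258453
tines 3717 94.37523019479868 (array([0.021, 0.   ]), np.int64(3457))
sw top 14906 [[443.8 137.6 130.6]
 [495.1 164.  134.7]
 [542.6 189.7 136.4]] (array([0.   , 0.015]), np.int64(14780))
side sw 329 [[440.9 132.3 107.8]
 [513.3 155.7 132. ]
 [547.7 227.6 135. ]]
```

Level and riding on the tines (~0.015 rad). I lift it the rest of the way.

Request:
jog_arm(
  motion=[
    [0,0,0,0,0,-4,0],
    [0,0,0,0,0,-8,0],
    [0,0,0,0,0,-12,0],
    [0,0,0,0,0,-14,0],
    [0,0,0,0,0,-14,0],
    [0,0,0,0,0,-14,0],
    [0,0,0,0,0,-12,0],
    [0,0,0,0,0,-8,0],
    [0,0,0,0,0,-4,0],
    [0,0,0,0,0,0,0],
  ],
)

```text
t: 20.05
eef_pos: [495.8, 53.8, 291.0]
tcp_rot: [-3.142, 0.0, 1.519]
ft_force: [-0.4, -0.2, -2.7]
opening: 0.23
grip_force: 30.0
```

Request:
jog_arm(
  motion=[
    [0,0,0,0,0,0,0],
    [0,0,0,0,0,0,0],
    [0,0,0,0,0,0,0],
    [0,0,0,0,0,0,0],
  ],
)

```text
t: 20.55
eef_pos: [495.8, 53.8, 290.9]
tcp_rot: [-3.141, 0.0, 1.519]
ft_force: [-0.0, -1.3, -2.8]
opening: 0.229
grip_force: 30.0
```

```bash
python3 chk.py
```

```text
[495.80465496  53.76346951 290.93635316] [-3.14146911e+00  9.85552772e-05  1.51941969e+00] [ 0.21207664 -1.07158552 -3.70849099] 0.22701721211825066 29.99961644411087
tines 3745 94.57264136916528 (array([0.026, 0.001]), np.int64(3487))
sw top 14898 [[443.8 137.6 220.2]
 [495.  163.9 224.5]
 [542.6 189.8 226.2]] (array([0.001, 0.014]), np.int64(14753))
side sw 374 [[438.3 132.  196.8]
 [512.6 159.9 221.6]
 [548.  288.1 224.8]]
```

View pics/fin.png

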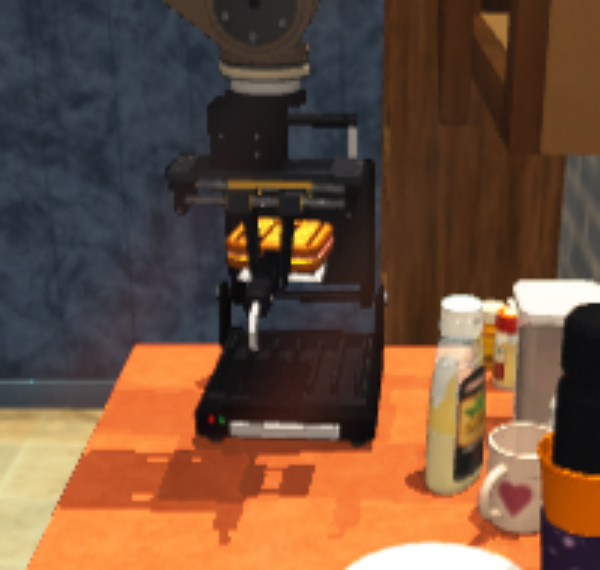

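The picture shows the sandwich level on the tines at crop px (280,245), well above the empty ribbed plate, with the lid upright and the bystanders in place.

```bash
python3 -c "
from cell import env
print(env.job_done())"
```

```text
the job is handed in; nothing more can be done
None
```

I handed the job in at about 20 s with the lid left standing up and the sandwich level (about 0.015 rad) on the tines, its centre about 210 mm above the worktop; no verdict was returned.

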